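# Refit the filter lid of the bench air unit

## Task

Put the loose grey lid back on the filter bay on top of the white bench air unit: tilt it, hook its lip under the ledge at the unit's back, push it home, then swing the front down and press until it lies flat and the sprung catch has snapped over its front edge. Ease it in by feel without forcing it, and leave the other things on the bench where they stand.

Things in the scene. Friction and masses are not known exactly. Their poses are not given: they have to be found in the camera images.
- unit: White bench air unit, 204 x 124 x 60 mm, fixed; aluminium filter frame on top. Origin: centre of its underside on the worktop; z up, +x to its back (within 0.3 rad of the robot's x), +y left. The frame is clamped up to 12 mm forward or back of its middle setting along x, and this shift is NOT measured: frame x values given here are for the middle; all shift alike. Feel for the stop.
- bay (a point): Point on the unit (0, 0, 70 mm): where the seated lid's origin lies, at middle setting. Height 70 mm is that of the flat seat: side rails (y = 34 to 46 and -46 to -34 mm) and, full width, a rear strip from x = 14 mm to the stop; the bay between is 6 mm deeper. Side rims at y = +-50 mm, top 74 mm, leave the lid 5 mm either side. The lid is too long to drop in flat; hook it tilted 10 to 20 degrees, front up.
- ledge (a point): Point on the unit (50, 0, 79 mm): underside of the front edge of the back ledge, at middle setting. Ledge 92 mm wide, top at 85 mm. The slot below it is 9 mm high and 10 mm deep: it ends at an upright stop face (x = 60 mm at middle setting). More than 20 N between lid and unit while the lid is tilted (35 N once flat, as it snaps home), or 20 N between robot and unit, counts as forcing.
- cheeks (a point): Point on the unit (-64, 0, 88 mm): inner face and top of two fixed cheeks at the frame's front, at middle setting, either side of the catch (y = 21 to 47 and -47 to -21 mm). With the lip home against the stop the lid's front edge clears them by only 2 mm; a lid that is not home lands on them.
- catch (a joint): Sprung catch, mid front of the frame, 26 mm wide, top 89 mm (unit z). In m: 0 at rest, to 0.008 pushed outward (unit -x). Its nose slopes steeply from x = -63 mm at the top to its tip at -58 mm (middle setting); tip underside 77 mm, 1 mm over the seated lid, 4 mm past its edge. Spring 1.8 N + 0.3 N/mm. Pressing the lid past it takes about 3 to 8 N downward; then it snaps back to 0.
- lid: Loose grey plastic lid, 0.2 kg, flat on the worktop, fin up, at the robot's right. Origin on its underside; x to its lip, z up. Plate 6 mm thick, x = -62 to 47 mm, 90 mm wide; lip 4 mm thick, 60 mm wide, flush below, to x = 60 mm. Grip fin 12 mm thick (along y), x = -14 to 30 mm, top at 40 mm: pinch it across y. Bare plate ahead of the fin, round x = -35 mm, y = 0, is for pressing down.
- lid_lip (a point): Middle of the lip's end on the lid's underside, 60 mm along the lid's x from its origin.
- lid_front (a point): Middle of the lid's front edge on its underside, at lid x = -62 mm.
- clock: Bystander: cream wind-up timer with a blue dial, 62 x 68 x 46 mm, near the robot on the left; origin under its centre.
- slips: Bystander: small white box, 34 x 34 x 14 mm, near the robot; origin under its centre.
- case: Bystander: clear round case with black foot, 39 mm wide, 54 mm high, behind the lid's place and right of the unit; origin under its centre.

How it is judged:
On the way:
1. the lid's lip is in the slot at the unit's back, below the ledge's underside, while the lid is still tilted front up by more than 4.5 degrees (x of lid_lip in the frame of unit between 0.042 and 0.076 m and z of lid_lip in the frame of unit between 0.066 and 0.076 m and y of lid_lip in the frame of unit between -0.015 and 0.015 m and angle between lid's own z axis and vertical above 0.08 rad and z of lid_front in the frame of unit above 0.078 m), for 0.1 s.
At the end, for the whole second after the job is handed in: The lid lies flat on its seat, fin up (underside at 70 mm of the unit within 2.5 mm, tilt under 0.04 rad), lip under the ledge (lip end at x 45 to 75 mm of the unit), centred within 10 mm in y, at rest, and the catch is back within 1.5 mm of rest, over the front edge (x of lid_lip in the frame of unit between 0.045 and 0.075 m and z of lid_lip in the frame of unit between 0.068 and 0.0725 m and z of lid_front in the frame of unit between 0.068 and 0.0725 m and y of lid_lip in the frame of unit between -0.01 and 0.01 m and y of lid_front in the frame of unit between -0.01 and 0.01 m and angle between lid's own z axis and vertical below 0.04 rad and value of joint catch below 0.0015 m and linear speed of lid below 0.01 m/s); the robot touches nothing.
It fails at once if the lid is pressed against the unit with more than 20 N while still tilted by more than 0.03 rad, or with more than 35 N at any time ((contact force between lid and unit above 20 N and angle between lid's own z axis and vertical above 0.03 rad) or contact force between lid and unit above 35 N).
It fails at once if the robot itself pushes on the unit with more than 20 N (contact force between any of the fingers, the arm and unit above 20 N).
It fails at once if a bystander is shifted by more than 20 mm (distance of any of clock, slips, case from where it was at the start of the episode above 0.02 m).
It also fails if it takes over 51 s, if anything falls off the work surface, if the arm or the gripper's body presses on something with over 40 N, if the wrist force passes 120 N, or if a joint passes its speed limit or range.

## Robot

A 6-joint arm with a two-finger parallel gripper is mounted at the origin on a cart in front of the work surface, level with it; the furniture and walls round the work are solid. World frame = base frame: x ahead of the robot, y to its left, z up, the work surface at z = 0. Lengths are in m, angles in rad, forces in N, time in s.
With the tool pointing down it reaches from about 0.325 to 0.9 m from the base axis. Payload 3.5 kg.
Tool frame: the origin (TCP) lies midway between the tips of the shut fingers; the grasp point (between the pads) lies 19 mm behind it; z points along the fingers, y is the direction in which the jaws open and shut (so a half turn about z gives the same grasp; the last joint's range is limited). The gripper opens to 85 mm and grips with 20 to 120 N. Pads are 22 mm wide; open, the fingers measure 114 mm over their backs; the gripper's body (76 mm by 85 mm) begins 54 mm behind the grasp point. The pads swing forward as they close: fully open they stand 13 mm farther back than shut.
Start: joints at [1.064, 0.276, -0.026, 1.268, 0, 1.467], TCP at [0.246, 0.575, 0.231] pointing down, gripper open.
Joint ranges: [-3.12, 3.12], [-0.85, 1.88], [-1.08, 1.24], [-1.95, 2.15], [-1.57, 1.53], [-3.14, 3.14]. Speed limits (rad/s): [2.57, 2.57, 3.14, 3.14, 3.14, 3.14].

## Interface

Orientations are given as a unit quaternion [x, y, z, w].
In Python, from rig import env, capture gives the robot as it stands.
- The arm moves only by the tool arm_command, never from a script. Its argument "moves" is a list of rows, each a list of 7 numbers: the shift along the world's x, y, z in m, then the turn, a rotation vector about the world's x, y, z in rad, then the closure in counts, from 0 (fully open) to 255 (shut). In form: [[dx, dy, dz, ax, ay, az, fingers], ...]. A call has 1 to 5 rows; each row is the pose to reach, as a shift and turn from the pose commanded when the call began; what a row does not reach only later rows make up. A row lasts 1/8 s, in which the tool goes at most 62.5 mm and 10.7 degrees, less where a joint would pass 70% of its speed; a pose out of reach is approached as far as the arm can. A call with a gripper value outside its range is refused whole. The fingers move at their own pace and stop on an object; "squeeze" is the grip in N (left out, the last holds). Time passes only in rows, so rows that repeat a pose let the fingers close. It gives the time, the measured TCP pose, the force and the opening at its end, in the units of the state.
- env.read_state(): the state, without advancing time (a new reading comes with each control period).
- capture(name): name is "side" or "top"; returns a dict with "image" (420x560x3 uint8, blue, green, red), "intrinsics" (3x3 intrinsics, pixels), "origin" and "orientation" of the camera in the world. Camera axes: x right, y up, looking along -z (the intrinsics and any distortion apply to the point x, -y, -z); pixel columns grow to the right and rows downward; lengths in m; the calibration is good to about 2 mm. A picture is of the moment at which its call begins. There is no depth.
- env.job_done(): hands the job in, once; it reports no verdict.
The state is a dict: "time": time; "q": joint angles; "joint_velocities": joint speeds; "joint_torque": joint torques, N m; "tcp_pos": TCP position; "tcp_rot": TCP orientation; "wrist_force": force on the tool from outside, world axes, zero at the start; "ft_torque": the same for the moment, N m; "width": finger opening in m.
Only numpy, scipy, OpenCV 4.12 (cv2) and the standard library are available. Lean on these libraries where they do the work, as an engineer would, in place of code of your own. Each camera call takes 0.05 s, during which the arm holds its last target. There are 200 camera calls.

## Working session

There is one attempt and no reset: what is moved stays moved. The work goes in short steps, Python scripts to look and compute and a tool call to move; the robot and the scene stay as the last step left them, time stands still between calls to the robot, and variables do not carry over. Pictures are saved under pics/ and viewed, about 8 in all and at most 12, crops included, and the job is handed in when it is done.

Besides the shell and the picture viewer there is one more tool, called after "Request:" as name(argument=value, ...) on one line, values as JSON. arm_command: Moves the arm, as the interface text tells. Its arguments: {"type":"object","properties":{"moves":{"type":"array","items":{"type":"array","items":{"type":"number"}}},"squeeze":{"type":"number"}},"required":["moves"]}

```bash
mkdir -p pics; ls; cat > h.py <<'E'
import numpy as np, cv2
from scipy.spatial.transform import Rotation as R
from rig import env, capture
def snap(n,f):
    c=capture(n); cv2.imwrite('pics/'+f,c['image']); np.savez('pics/'+f[:-4]+'.npz',**{k:np.array(v) for k,v in c.items()}); return c
def ray(c,u,v):
    K=np.array(c['intrinsics']); p=np.linalg.inv(K)@[u,v,1]
    d=R.from_quat(c['orientation']).apply([p[0],-p[1],-p[2]]); return np.array(c['origin']),d
def onz(c,u,v,z):
    o,d=ray(c,u,v); return o+d*(z-o[2])/d[2]
def proj(c,P):
    q=R.from_quat(c['orientation']).inv().apply(np.atleast_2d(P)-np.array(c['origin'])); q=q*[1,-1,-1]
    k=q@np.array(c['intrinsics']).T; return k[:,:2]/k[:,2:]
E
python3 - <<'E'
from h import *
for n in('top','side'):
    c=snap(n,n+'0.png'); print(n,{k:(np.round(v,4).tolist()) for k,v in c.items() if k!='image'},[k for k in c])
print(env.read_state())
E
```

```text
pics
top {'intrinsics': [[530.5836, 0.0, 274.6946], [0.0, 530.5836, 212.374], [0.0, 0.0, 1.0]], 'origin': [0.2424, -0.0337, 1.3298], 'orientation': [0.0883, -0.0835, -0.6664, 0.7356]} ['image', 'intrinsics', 'origin', 'orientation']
side {'intrinsics': [[506.6759, 0.0, 285.1841], [0.0, 506.6759, 209.8233], [0.0, 0.0, 1.0]], 'origin': [0.1397, 0.2359, 0.9698], 'orientation': [-0.1129, 0.218, 0.851, -0.4643]} ['image', 'intrinsics', 'origin', 'orientation']
{'time': 0.1, 'q': array([ 1.06357684e+00,  2.77059819e-01, -2.77757677e-02,  1.26799457e+00,
        2.94962109e-05,  1.46740055e+00]), 'joint_velocities': array([ 7.06246538e-04, -1.29390819e-03,  1.46574175e-03, -3.43535290e-04,
        2.85054210e-04, -9.12079905e-05]), 'joint_torque': array([ 5.27443863e-04, -4.46709001e+01,  2.96128911e+01,  8.49337288e-03,
       -1.04813619e-04,  8.98393296e-06]), 'tcp_pos': array([0.24523371, 0.5740973 , 0.23025464]), 'tcp_rot': array([ 2.00542622e-01,  9.79684450e-01, -9.65454574e-04, -3.19737199e-04]), 'wrist_force': array([-0.08664848,  0.42461881, -0.44911198]), 'ft_torque': array([-0.04214987, -0.05334445,  0.01745931]), 'width': 0.0854450359897893}
```

View pics/top0.png

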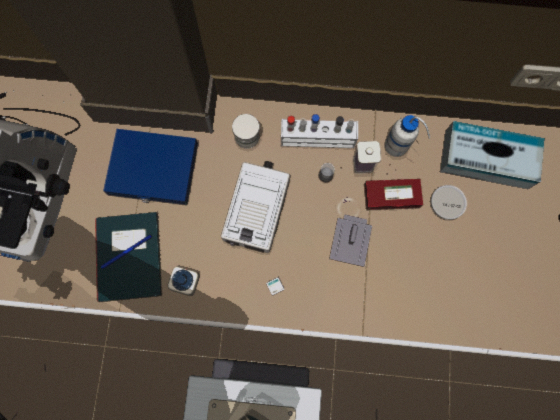

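View pics/side0.png

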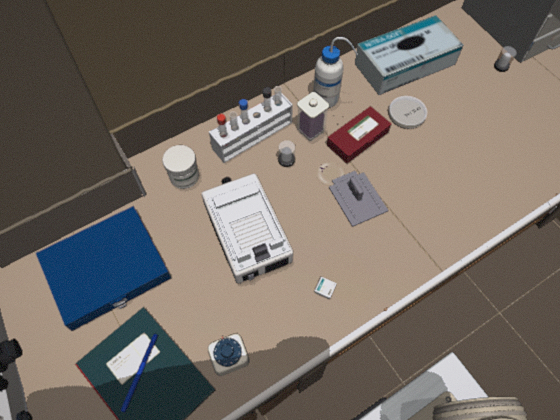

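The top view shows the unit around (256,207), with the dark catch at (246,236), and the lid at about (350,240) with its fin at (353,233). The slips box is at (275,286), the clock at (183,280) and the case at (327,173). Next I'll enlarge the unit and the lid.

```bash
python3 - <<'E'
import cv2,numpy as np
t=cv2.imread('pics/top0.png');s=cv2.imread('pics/side0.png')
f=lambda im,x,y,w,h:cv2.convertScaleAbs(cv2.resize(im[y:y+h,x:x+w],(400,300),interpolation=cv2.INTER_CUBIC),alpha=1.0)
a=f(t,200,160,133,100);b=f(t,300,185,107,80);c=f(s,185,170,147,110);d=f(s,305,160,107,80)
cv2.imwrite('pics/crop0.png',np.vstack([np.hstack([a,b]),np.hstack([c,d])]))
E
```

```text
(no output)
```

View pics/crop0.png

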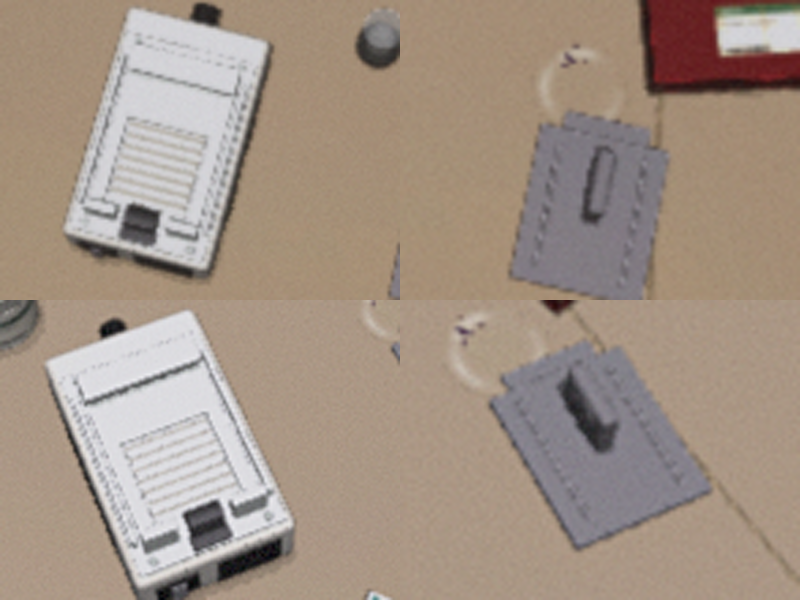

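The crops show the unit's body corners, the ledge front edge, the cheeks and the catch, and also the lid plate, lip and fin. I'll compute poses from these corners.

```bash
cat > m.py <<'E'
from h import *
def load(f):
    d=np.load('pics/'+f); return {k:d[k] for k in d}
T=load('top0.npz');S=load('side0.npz')
ct=lambda u,v:(200+(u+.5)/400*133-.5,160+(v+.5)/3-.5)
cs=lambda u,v:(185+(u+.5)/400*147-.5,170+(v-300+.5)*110/300-.5)
def rect(P):
    P=np.array(P)[:,:2]; bl,br,fr,fl=P   # back-left, back-right, front-right, front-left
    x=(bl-fl)+(br-fr); y=(bl-br)+(fl-fr); return P.mean(0).round(4),'yaw',np.round([np.arctan2(x[1],x[0]),np.arctan2(-y[0],y[1])],3),'len',np.linalg.norm(x)/2,np.linalg.norm(y)/2
print('unit top',rect([onz(T,*ct(*p),.06) for p in[(130,10),(271,40),(208,272),(66,235)]]))
print('unit side',rect([onz(S,*cs(*p),.06) for p in[(47,366),(190,311),(292,524),(137,590)]]))
def lid(c,name,roi):
    im=c['image'];hsv=cv2.cvtColor(im,cv2.COLOR_BGR2HSV);b,g,r=[im[...,i].astype(int) for i in range(3)]
    m=((b-r>-2)&(b>40)&(b<190)).astype(np.uint8)*255
    z=np.zeros_like(m);x,y,w,h=roi;z[y:y+h,x:x+w]=m[y:y+h,x:x+w]
    cn=max(cv2.findContours(z,0,1)[0],key=cv2.contourArea)[:,0]
    P=np.array([onz(c,u,v,.006)[:2] for u,v in cn]); 
    r=cv2.minAreaRect((P*1000).astype(np.float32)); print(name,'area',cv2.contourArea(cn),r); print(np.round(cv2.boxPoints(r)))
lid(T,'lid top',(320,205,60,65)); lid(S,'lid side',(320,165,75,62))
lt=lambda u,v:(300+(u+.5)/400*107-.5,185+(v+.5)*80/300-.5)
ls=lambda u,v:(305+(u-400+.5)/400*107-.5,160+(v-300+.5)*80/300-.5)
print('lid plate top',rect([onz(T,*lt(*p),.006) for p in[(141,123),(267,150),(243,304),(110,276)]]))
print('lid plate side',rect([onz(S,*ls(*p),.006) for p in[(490,402),(617,347),(711,490),(578,547)]]))
E
python3 m.py; python3 -c "
import numpy as np;from scipy.spatial.transform import Rotation as R
print(R.from_quat([2.00542622e-01,9.79684450e-01,-9.65454574e-04,-3.19737199e-04]).as_matrix().round(3))"
```

```text
unit top (array([0.5701, 0.0387]), 'yaw', array([-0.156, -0.14 ]), 'len', np.float64(0.20123072227896022), np.float64(0.11999652515171051))
unit side (array([0.5674, 0.0431]), 'yaw', array([-0.167, -0.138]), 'len', np.float64(0.19627038609219422), np.float64(0.11931022048435021))
lid top area 1388.0 ((519.8735961914062, -208.08380126953125), (85.71515655517578, 118.2155990600586), 82.82966613769531)
[[ 456. -243.]
 [ 573. -258.]
 [ 584. -173.]
 [ 467. -158.]]
lid side area 1764.0 ((516.25, -206.19903564453125), (89.21759796142578, 119.67858123779297), 82.95589447021484)
[[ 451. -243.]
 [ 570. -258.]
 [ 581. -169.]
 [ 462. -155.]]
lid plate top (array([ 0.5142, -0.2073]), 'yaw', array([-0.11 , -0.114]), 'len', np.float64(0.10798368779716896), np.float64(0.08933519589005956))
lid plate side (array([ 0.5105, -0.2057]), 'yaw', array([-0.123, -0.124]), 'len', np.float64(0.10741356468232655), np.float64(0.08769153998833817))
[[-0.92   0.393 -0.001]
 [ 0.393  0.92  -0.002]
 [ 0.    -0.002 -1.   ]]
```

```bash
cat >> m.py <<'E'
print('---')
def inunit(P,c=(.5688,.041),a=-.155):
    d=np.array(P)[:2]-c; return np.round([d[0]*np.cos(a)+d[1]*np.sin(a),-d[0]*np.sin(a)+d[1]*np.cos(a)],4)
for n,p,z in[('ledgeL',(124,67),.083),('ledgeR',(240,96),.083)]: print('T',n,inunit(onz(T,*ct(*p),z)))
for n,p,z in[('ledgeL',(88,402),.081),('ledgeR',(203,364),.081)]: print('S',n,inunit(onz(S,*cs(*p),z)))
for n,p in[('cheekL in',(118,206)),('cheekR in',(169,222))]: print('T',n,inunit(onz(T,*ct(*p),.088)))
print('case T',onz(T,327,173,.03),'slips',onz(T,275,286,.01))
E
python3 m.py | sed -n '/---/,$p'
```

```text
---
T ledgeL [0.0441 0.0467]
T ledgeR [ 0.044  -0.0511]
S ledgeL [0.0418 0.0442]
S ledgeR [ 0.0377 -0.0455]
T cheekL in [-0.0703  0.0199]
T cheekR in [-0.0727 -0.0227]
case T [ 0.68169781 -0.13244948  0.03      ] slips [ 0.38242048 -0.02750346  0.01      ]
```

Request:
arm_command(moves=[[0.02, -0.056, 0, 0, 0, 0.05, 90], [0.04, -0.112, 0, 0, 0, 0.11, 90], [0.06, -0.168, 0, 0, 0, 0.17, 90], [0.08, -0.224, 0, 0, 0, 0.23, 90], [0.1, -0.28, 0, 0, 0, 0.286, 90]], squeeze=60)

```text
time: 0.72
tcp_pos: [0.3456, 0.2928, 0.231]
tcp_rot: [0.058, 0.998, -0.0, -0.0]
wrist_force: [0.6, 1.0, 1.1]
width: 0.0555
```

Request:
arm_command(moves=[[0.02, -0.056, 0, 0, 0, 0, 90], [0.04, -0.112, 0, 0, 0, 0, 90], [0.06, -0.168, 0, 0, 0, 0, 90], [0.08, -0.224, 0, 0, 0, 0, 90], [0.1, -0.28, 0, 0, 0, 0, 90]])

```text
time: 1.35
tcp_pos: [0.4456, 0.0128, 0.2311]
tcp_rot: [0.059, 0.998, 0.0, 0.0]
wrist_force: [0.2, 1.2, 0.4]
width: 0.0555
```

Request:
arm_command(moves=[[0.02, -0.056, 0, 0, 0, 0, 90], [0.04, -0.112, 0, 0, 0, 0, 90], [0.06, -0.168, 0, 0, 0, 0, 90], [0.08, -0.223, -0.02, 0, 0, 0, 90], [0.082, -0.223, -0.08, 0, 0, 0, 90]])

```text
time: 1.98
tcp_pos: [0.5325, -0.2143, 0.1538]
tcp_rot: [0.061, 0.998, -0.003, 0.005]
wrist_force: [-0.0, 0.3, -0.5]
width: 0.0555
```

Request:
arm_command(moves=[[0, 0, 0, 0, 0, 0, 90], [0, 0, -0.05, 0, 0, 0, 90], [0, 0, -0.1, 0, 0, 0, 90], [0, 0, -0.125, 0, 0, 0, 90], [0, 0, -0.139, 0, 0, 0, 90]])

```text
time: 2.6
tcp_pos: [0.528, -0.2078, 0.0127]
tcp_rot: [0.058, 0.998, -0.0, 0.0]
wrist_force: [-0.7, 0.3, 0.4]
width: 0.0552
```

Request:
arm_command(moves=[[0, 0, 0, 0, 0, 0, 90], [0, 0, 0, 0, 0, 0, 255], [0, 0, 0, 0, 0, 0, 255], [0, 0, 0, 0, 0, 0, 255], [0, 0, 0, 0, 0, 0, 255]], squeeze=60)

```text
time: 3.22
tcp_pos: [0.5288, -0.2088, 0.0138]
tcp_rot: [0.059, 0.998, -0.0, 0.001]
wrist_force: [0.2, 0.9, 5.3]
width: 0.0113
```

```bash
cat > pose.py <<'E'
from h import *
UC=np.array([.5688,.041,0]);UA=-.155;P=np.array([.008,0,.013])
def tcp(lx,ly,lz,th,yaw=UA):
    """TCP world for lip end-underside at unit (lx,ly,lz), tilt th"""
    Rl=R.from_euler('z',yaw)*R.from_euler('y',th)
    lip=UC+R.from_euler('z',UA).apply([lx,ly,lz])
    return lip+Rl.apply(P-[.06,0,0])
E
python3 - <<'E'
from pose import *
np.set_printoptions(suppress=True,precision=4)
print('stage',tcp(.0,0,.14,.26),'mouth',tcp(.035,0,.0735,.26))
for a in((.0,0,.14,.26),(.02,0,.085,.26),(.035,0,.0725,.26),(.053,0,.0725,.26)): print(a,tcp(*a))
E
```

```text
stage [0.5225 0.0482 0.1659] mouth [0.557  0.0428 0.0994]
(0.0, 0, 0.14, 0.26) [0.5225 0.0482 0.1659]
(0.02, 0, 0.085, 0.26) [0.5422 0.0452 0.1109]
(0.035, 0, 0.0725, 0.26) [0.557  0.0428 0.0984]
(0.053, 0, 0.0725, 0.26) [0.5748 0.0401 0.0984]
```

Request:
arm_command(moves=[[0, 0, 0.02, 0, 0, 0, 255], [0, 0, 0.06, 0, 0, 0, 255], [0, 0, 0.11, 0, 0, -0.01, 255], [0, 0.04, 0.15, 0, 0, -0.02, 255], [-0.01, 0.09, 0.16, 0, 0, -0.037, 255]])

```text
time: 3.85
tcp_pos: [0.5203, -0.1189, 0.1758]
tcp_rot: [0.079, 0.997, -0.001, 0.003]
wrist_force: [0.5, 0.9, -2.9]
width: 0.0108
```

Request:
arm_command(moves=[[0.001, 0.045, 0, 0.008, 0.05, 0, 255], [0.002, 0.09, 0, 0.016, 0.1, 0, 255], [0.003, 0.135, 0, 0.024, 0.155, 0, 255], [0.0045, 0.166, -0.006, 0.032, 0.21, 0, 255], [0.0045, 0.166, -0.006, 0.04, 0.257, 0, 255]])

```text
time: 4.47
tcp_pos: [0.5213, 0.0499, 0.1653]
tcp_rot: [0.075, 0.989, 0.01, -0.131]
wrist_force: [-0.1, -1.2, -1.9]
width: 0.0111
```

Request:
arm_command(moves=[[0, 0, 0, 0, 0, 0, 255]])

```text
time: 4.6
tcp_pos: [0.5222, 0.0479, 0.1652]
tcp_rot: [0.076, 0.989, 0.01, -0.13]
wrist_force: [-0.0, -0.4, -3.4]
width: 0.0108
```

```bash
python3 - <<'E'
from h import *
t=snap('top','top1.png')['image'];s=snap('side','side1.png')['image']
st=env.read_state(); print(st['tcp_pos'],R.from_quat(st['tcp_rot']).as_matrix().round(3),st['wrist_force'],st['ft_torque'])
f=lambda im,x,y,w,h:cv2.resize(im[y:y+h,x:x+w],(400,300),interpolation=cv2.INTER_CUBIC)
cv2.imwrite('pics/crop1.png',np.hstack([f(t,190,150,147,110),f(s,185,160,147,110)]))
E
```

```text
[0.52177421 0.04747297 0.16587128] [[-0.955  0.155 -0.254]
 [ 0.149  0.988  0.039]
 [ 0.257 -0.    -0.966]] [-0.57724312  0.11887635 -2.61275423] [-0.08103444 -0.42034395 -0.00497896]
```

View pics/crop1.png

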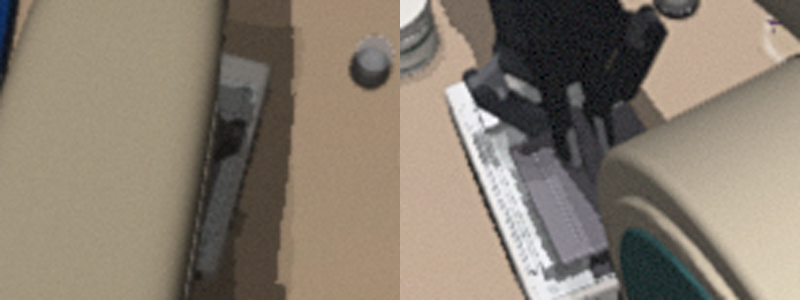

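The top view is mostly hidden by the arm. The side view shows the lid held, with its left rear corner near crop (515,147) and its left front corner near (556,264). I'll compare these with where the held lid should appear.

```bash
python3 - <<'E'
from pose import *
d=np.load('pics/side1.npz');S={k:d[k] for k in d}
Rl=R.from_euler('z',-.155)*R.from_euler('y',.26)
o=np.array([.5218,.0475,.1659])-Rl.apply(P)
for n,p in dict(lb=(.047,.045,.006),lf=(-.062,.045,.006),lfu=(-.062,.045,0),rf=(-.062,-.045,.006),lip=(.06,.03,.004)).items():
    u,v=proj(S,o+Rl.apply(p))[0]; print(n,round((u-185)*400/147+400),round((v-160)*300/110))
im=cv2.imread('pics/side1.png')[185:275,215:295]; cv2.imwrite('pics/c2.png',cv2.convertScaleAbs(cv2.resize(im,None,fx=6,fy=6,interpolation=cv2.INTER_CUBIC),alpha=1.4))
E
```

```text
lb 504 143
lf 559 259
lfu 561 265
rf 691 206
lip 519 125
```

View pics/c2.png

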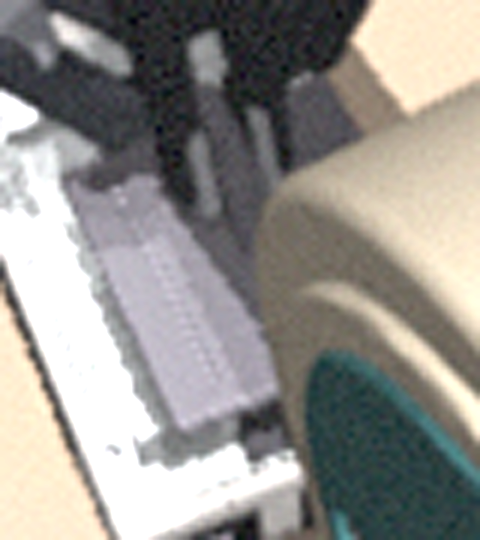

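```bash
python3 - <<'E'
from pose import *
np.set_printoptions(suppress=True,precision=4)
d=np.load('pics/side1.npz');S={k:d[k] for k in d}
Rl=R.from_euler('z',-.155)*R.from_euler('y',.26)
o=np.array([.5218,.0475,.1659])-Rl.apply(P)
for c,p in(((245.4,255.7),(-.062,.045,.006)),((226.2,215.7),(.047,.045,.006))):
    w=o+Rl.apply(p); m=onz(S,*c,w[2]); print(w,Rl.inv().apply(m-w)*1e3)
E
```

```text
[0.4601 0.1027 0.1771] [-2.3197 -2.2917 -0.6171]
[0.5642 0.0864 0.1491] [-7.9273 -2.7474 -2.1088]
```

```bash
sed -i 's/.041,0\])/.0425,0])/; s/0,.013\])/0,.0138])/' pose.py; python3 - <<'E'
from pose import *
np.set_printoptions(suppress=True,precision=4)
c=np.array([.5225,.048,.166])
for a in((.02,0,.09,.22),(.025,0,.075,.22)): print(a,tcp(*a),tcp(*a)-c)
print(R.from_euler('z',UA).apply([1,0,0]))
E
```

```text
(0.02, 0, 0.09, 0.22) [0.5414 0.0468 0.1148] [ 0.0189 -0.0012 -0.0512]
(0.025, 0, 0.075, 0.22) [0.5463 0.046  0.0998] [ 0.0238 -0.002  -0.0662]
[ 0.988  -0.1544  0.    ]
```

Request:
arm_command(moves=[[0.009, 0, -0.025, -0.003, -0.02, 0, 255], [0.019, -0.001, -0.051, -0.006, -0.039, 0, 255], [0.024, -0.002, -0.06, -0.006, -0.039, 0, 255], [0.024, -0.002, -0.066, -0.006, -0.039, 0, 255], [0.024, -0.002, -0.066, -0.006, -0.039, 0, 255]])

```text
time: 5.32
tcp_pos: [0.5459, 0.0456, 0.1006]
tcp_rot: [0.077, 0.991, 0.009, -0.11]
wrist_force: [0.5, -1.1, -1.7]
width: 0.011
```

Request:
arm_command(moves=[[0, 0, -0.001, 0, 0, 0, 255], [0, 0, -0.002, 0, 0, 0, 255]])

```text
time: 5.58
tcp_pos: [0.5465, 0.0458, 0.0989]
tcp_rot: [0.077, 0.991, 0.009, -0.109]
wrist_force: [0.8, 0.3, -2.1]
width: 0.011
```

Request:
arm_command(moves=[[0, 0, -0.001, 0, 0, 0, 255], [0, 0, -0.001, 0, 0, 0, 255]])

```text
time: 5.82
tcp_pos: [0.546, 0.0458, 0.0973]
tcp_rot: [0.077, 0.991, 0.009, -0.11]
wrist_force: [0.4, 0.4, -2.9]
width: 0.0113
```

Request:
arm_command(moves=[[0, 0, -0.001, 0, 0, 0, 255], [0, 0, -0.001, 0, 0, 0, 255]])

```text
time: 6.08
tcp_pos: [0.546, 0.0457, 0.0962]
tcp_rot: [0.077, 0.991, 0.009, -0.11]
wrist_force: [0.5, 0.3, -2.3]
width: 0.0109
```

Request:
arm_command(moves=[[0, 0, -0.001, 0, 0, 0, 255], [0, 0, -0.001, 0, 0, 0, 255]])

```text
time: 6.32
tcp_pos: [0.546, 0.0457, 0.0952]
tcp_rot: [0.077, 0.991, 0.009, -0.11]
wrist_force: [0.8, 0.2, -2.2]
width: 0.0109
```

Request:
arm_command(moves=[[0, 0, -0.001, 0, 0, 0, 255], [0, 0, -0.001, 0, 0, 0, 255]])

```text
time: 6.58
tcp_pos: [0.5461, 0.0458, 0.0946]
tcp_rot: [0.077, 0.991, 0.009, -0.11]
wrist_force: [-1.4, 0.1, 0.5]
width: 0.0111
```

Request:
arm_command(moves=[[0, 0, -0.001, 0, 0, 0, 255], [0, 0, -0.001, 0, 0, 0, 255]])

```text
time: 6.82
tcp_pos: [0.5461, 0.0457, 0.0944]
tcp_rot: [0.077, 0.991, 0.008, -0.11]
wrist_force: [-2.3, -0.3, 4.7]
width: 0.0106
```

Request:
arm_command(moves=[[0, 0, 0.003, 0, 0, 0, 255], [0.005, -0.001, 0.003, 0, 0, 0, 255], [0.005, -0.001, 0.003, 0, 0, 0, 255]])

```text
time: 7.2
tcp_pos: [0.5516, 0.0446, 0.096]
tcp_rot: [0.077, 0.991, 0.008, -0.11]
wrist_force: [-0.2, 0.5, -1.4]
width: 0.0109
```

```bash
python3 - <<'E'
from h import *
s=snap('side','side3.png')['image']
im=s[175:275,200:330]; cv2.imwrite('pics/c3.png',cv2.convertScaleAbs(cv2.resize(im,None,fx=6,fy=6,interpolation=cv2.INTER_CUBIC),alpha=1.3))
E
```

```text
(no output)
```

View pics/c3.png

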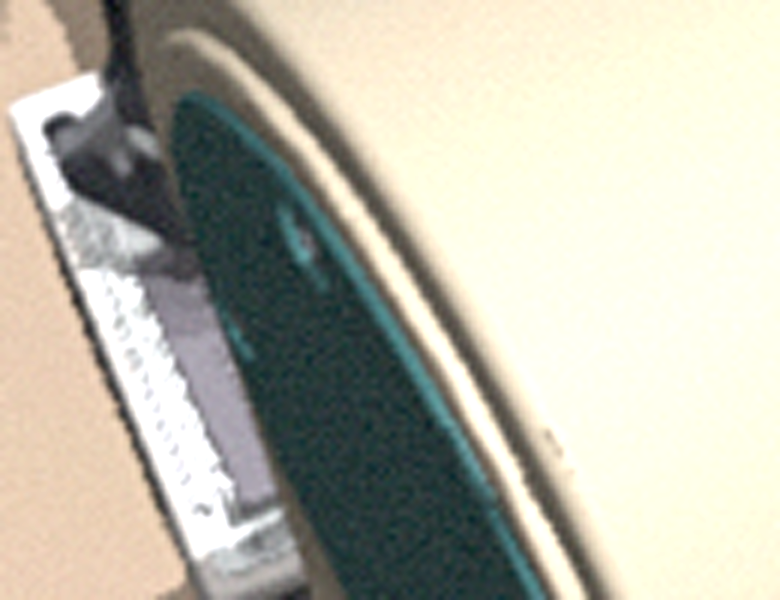

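The side crop shows the lid's left edge running from (145,275) to (240,510), and the unit's left top edge from (12,105) to about (195,575). Comparing the two in this one camera gives the lateral offset.

```bash
python3 - <<'E'
from pose import *
np.set_printoptions(suppress=True,precision=4)
d=np.load('pics/side3.npz');S={k:d[k] for k in d}
px=lambda u,v:(200+(u+.5)/6-.5,175+(v+.5)/6-.5)
U=R.from_euler('z',UA)
Rl=U*R.from_euler('y',.22); o=np.array([.5516,.0446,.096])-Rl.apply(P)
g=lambda u,v,z:U.inv().apply(onz(S,*px(u,v),z)-UC)*1e3
zr=(o+Rl.apply([.04,.045,.006]))[2]; zf=(o+Rl.apply([-.062,.045,.006]))[2]
print('z',zr,zf)
print('lid rear',g(147,278,zr),'front',g(238,512,zf),'pred front',U.inv().apply(o+Rl.apply([-.062,.045,.006])-UC)*1e3)
for p in((12,105),(70,255),(130,410),(190,570)): print('edge',g(*p,.06))
E
```

```text
z 0.08140465195663346 0.10366407351088214
lid rear [ 7.1272 40.8762 81.4047] front [-91.2858  46.0738 103.6641] pred front [-87.333   44.4195 103.6641]
edge [100.0195  57.7087  60.    ]
edge [36.8186 59.4935 60.    ]
edge [-25.1078  61.222   60.    ]
edge [-85.4464  63.4784  60.    ]
```

Request:
arm_command(moves=[[0.003, -0.0005, 0, 0, 0, 0, 255], [0.006, -0.001, 0, 0, 0, 0, 255], [0.009, -0.0014, 0, 0, 0, 0, 255], [0.012, -0.0019, 0, 0, 0, 0, 255], [0.012, -0.0019, 0, 0, 0, 0, 255]])

```text
time: 7.88
tcp_pos: [0.5634, 0.0428, 0.0963]
tcp_rot: [0.077, 0.991, 0.009, -0.11]
wrist_force: [-0.2, 0.6, -3.8]
width: 0.011
```

Request:
arm_command(moves=[[0.0015, -0.0002, 0, 0, 0, 0, 255], [0.003, -0.0005, 0, 0, 0, 0, 255], [0.003, -0.0005, 0, 0, 0, 0, 255]])

```text
time: 8.25
tcp_pos: [0.5662, 0.0423, 0.0963]
tcp_rot: [0.077, 0.991, 0.009, -0.11]
wrist_force: [-0.7, 0.5, -3.7]
width: 0.0112
```

Request:
arm_command(moves=[[0.0015, -0.0002, 0, 0, 0, 0, 255], [0.003, -0.0005, 0, 0, 0, 0, 255], [0.003, -0.0005, 0, 0, 0, 0, 255]])

```text
time: 8.62
tcp_pos: [0.5693, 0.0418, 0.0963]
tcp_rot: [0.077, 0.991, 0.009, -0.11]
wrist_force: [-0.1, 0.0, -1.2]
width: 0.0108
```

Request:
arm_command(moves=[[0.001, -0.0002, 0, 0, 0, 0, 255], [0.002, -0.0003, 0, 0, 0, 0, 255], [0.002, -0.0003, 0, 0, 0, 0, 255]])

```text
time: 9.0
tcp_pos: [0.5712, 0.0415, 0.0963]
tcp_rot: [0.077, 0.991, 0.008, -0.11]
wrist_force: [-0.1, 1.0, -2.2]
width: 0.0108
```

Request:
arm_command(moves=[[0.001, -0.0002, 0, 0, 0, 0, 255], [0.002, -0.0003, 0, 0, 0, 0, 255], [0.002, -0.0003, 0, 0, 0, 0, 255]])

```text
time: 9.38
tcp_pos: [0.5732, 0.0412, 0.0963]
tcp_rot: [0.077, 0.991, 0.009, -0.11]
wrist_force: [-0.5, -0.5, -2.5]
width: 0.011
```

Request:
arm_command(moves=[[0.001, -0.0002, 0, 0, 0, 0, 255], [0.002, -0.0003, 0, 0, 0, 0, 255], [0.002, -0.0003, 0, 0, 0, 0, 255]])

```text
time: 9.75
tcp_pos: [0.5739, 0.0411, 0.0963]
tcp_rot: [0.077, 0.991, 0.009, -0.111]
wrist_force: [-3.5, 1.3, -0.7]
width: 0.0108
```

Request:
arm_command(moves=[[-0.001, 0, 0.0015, 0, 0, 0, 255], [-0.001, 0, 0.003, 0, 0, 0, 255], [-0.001, 0, 0.004, 0, 0, 0, 255], [-0.001, 0, 0.004, 0, 0, 0, 255]])

```text
time: 10.25
tcp_pos: [0.574, 0.0409, 0.0983]
tcp_rot: [0.077, 0.991, 0.008, -0.11]
wrist_force: [2.1, -0.7, -19.5]
width: 0.0107
```

The lid is hooked: upward motion is blocked by the ledge and forward motion by the stop. I'll ease off and swing it down about the lip.

Request:
arm_command(moves=[[-0.0, 0, -0.002, 0, 0, 0, 255], [0.0, 0, -0.004, 0, 0, 0, 255], [0.0, 0, -0.004, 0, 0, 0, 255]])

```text
time: 10.62
tcp_pos: [0.5739, 0.041, 0.0977]
tcp_rot: [0.077, 0.991, 0.008, -0.11]
wrist_force: [-2.3, 0.2, -3.6]
width: 0.0111
```

```bash
python3 - <<'E'
from pose import *
np.set_printoptions(suppress=True,precision=4)
c=tcp(.053,0,.071,.22); print(c)
for th in(.22,.2,.18,.16,.14,.12,.1,.08,.06,.04,.02,0): print(th,tcp(.053,0,.071,th)-c,np.array([.154,.988])*(th-.22))
E
```

```text
[0.574  0.0417 0.0958]
0.22 [0. 0. 0.] [0. 0.]
0.2 [-0.0005  0.0001 -0.001 ] [-0.0031 -0.0198]
0.18 [-0.0009  0.0001 -0.0019] [-0.0062 -0.0395]
0.16 [-0.0014  0.0002 -0.0029] [-0.0092 -0.0593]
0.14 [-0.0018  0.0003 -0.0039] [-0.0123 -0.079 ]
0.12 [-0.0022  0.0003 -0.0049] [-0.0154 -0.0988]
0.1 [-0.0026  0.0004 -0.0059] [-0.0185 -0.1186]
0.08 [-0.003   0.0005 -0.0069] [-0.0216 -0.1383]
0.06 [-0.0033  0.0005 -0.0079] [-0.0246 -0.1581]
0.04 [-0.0036  0.0006 -0.0089] [-0.0277 -0.1778]
0.02 [-0.0039  0.0006 -0.01  ] [-0.0308 -0.1976]
0 [-0.0042  0.0007 -0.011 ] [-0.0339 -0.2174]
```

Request:
arm_command(moves=[[0, 0, 0, 0, 0, 0, 255], [0, 0, 0, 0, 0, 0, 255]])

```text
time: 10.88
tcp_pos: [0.5739, 0.041, 0.0973]
tcp_rot: [0.077, 0.991, 0.008, -0.11]
wrist_force: [-4.9, 0.1, 0.1]
width: 0.0111
```

Request:
arm_command(moves=[[-0.0005, 0, 0.0005, -0.003, -0.02, 0, 255], [-0.0009, 0, -0.0004, -0.006, -0.04, 0, 255], [-0.0014, 0, -0.0014, -0.009, -0.059, 0, 255], [-0.0014, 0, -0.0014, -0.009, -0.059, 0, 255]])

```text
time: 11.38
tcp_pos: [0.5726, 0.041, 0.095]
tcp_rot: [0.077, 0.994, 0.006, -0.08]
wrist_force: [-2.1, 1.3, -3.3]
width: 0.0108
```

Request:
arm_command(moves=[[-0.0004, 0, -0.001, -0.003, -0.02, 0, 255], [-0.0008, 0, -0.002, -0.006, -0.04, 0, 255], [-0.0008, 0, -0.002, -0.006, -0.04, 0, 255]])

```text
time: 11.75
tcp_pos: [0.5719, 0.041, 0.093]
tcp_rot: [0.077, 0.995, 0.005, -0.059]
wrist_force: [-2.9, 0.8, -2.3]
width: 0.0109
```

Request:
arm_command(moves=[[-0.0003, 0, -0.001, -0.003, -0.02, 0, 255], [-0.0006, 0, -0.002, -0.006, -0.04, 0, 255], [-0.0006, 0, -0.002, -0.006, -0.04, 0, 255]])

```text
time: 12.12
tcp_pos: [0.5713, 0.041, 0.0911]
tcp_rot: [0.077, 0.996, 0.003, -0.039]
wrist_force: [-2.5, 2.3, -0.5]
width: 0.0109
```

Request:
arm_command(moves=[[-0.0003, 0, -0.001, -0.003, -0.02, 0, 255], [-0.0006, 0, -0.002, -0.006, -0.04, 0, 255], [-0.0006, 0, -0.002, -0.006, -0.04, 0, 255]])

```text
time: 12.5
tcp_pos: [0.5707, 0.041, 0.0892]
tcp_rot: [0.077, 0.997, 0.002, -0.019]
wrist_force: [-3.5, 2.0, 2.9]
width: 0.0108
```

```bash
python3 - <<'E'
from h import *
print(env.read_state()['ft_torque'])
t=snap('top','top4.png')['image'];s=snap('side','side4.png')['image']
f=lambda im,x,y,w,h:cv2.convertScaleAbs(cv2.resize(im[y:y+h,x:x+w],(400,300),interpolation=cv2.INTER_CUBIC),alpha=1.3)
cv2.imwrite('pics/crop4.png',np.hstack([f(t,190,150,147,110),f(s,190,175,133,100)]))
E
```

```text
[ 0.46505089  0.8082362  -0.03762193]
```

View pics/crop4.png

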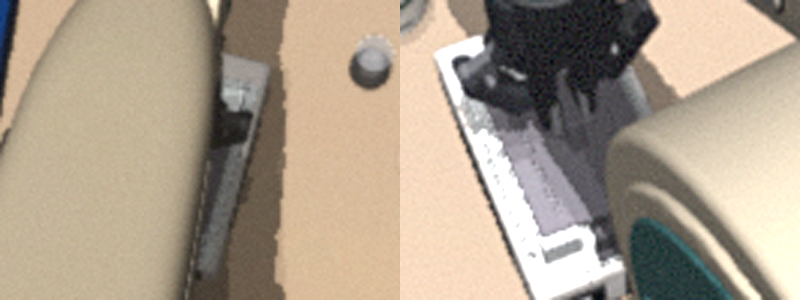

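The crop shows the lid inside the rims, with its front-left corner just behind the left cheek at (545,237), and the catch now loading up. I'll carry on down.

Request:
arm_command(moves=[[-0.0003, 0, -0.001, -0.003, -0.02, 0, 255], [-0.0006, 0, -0.002, -0.006, -0.04, 0, 255], [-0.0006, 0, -0.002, -0.006, -0.04, 0, 255]])

```text
time: 12.98
tcp_pos: [0.5702, 0.041, 0.0867]
tcp_rot: [0.077, 0.997, 0.001, 0.001]
wrist_force: [-2.5, 2.7, -0.6]
width: 0.011
```

Request:
arm_command(moves=[[0, 0, -0.001, -0.003, -0.02, 0, 255], [0, 0, -0.001, -0.003, -0.02, 0, 255]])

```text
time: 13.22
tcp_pos: [0.5698, 0.0405, 0.0854]
tcp_rot: [0.077, 0.997, -0.001, 0.011]
wrist_force: [-2.3, 1.7, -2.0]
width: 0.0109
```

```bash
python3 - <<'E'
from h import *
s=env.read_state(); print(s['tcp_pos'],s['ft_torque'],s['wrist_force'])
E
```

```text
[0.5698303  0.04050607 0.08536232] [ 0.16464564  0.43472103 -0.05529411] [-2.30098618  1.66251602 -2.02526208]
```

Request:
arm_command(moves=[[0, 0, -0.001, -0.003, -0.02, 0, 255], [0, 0, -0.001, -0.003, -0.02, 0, 255]])

```text
time: 13.48
tcp_pos: [0.5701, 0.0406, 0.0854]
tcp_rot: [0.077, 0.997, -0.001, 0.021]
wrist_force: [-2.3, 0.2, 2.3]
width: 0.0105
```

Request:
arm_command(moves=[[0, 0, -0.001, 0, 0, 0, 255], [0, 0, -0.001, 0, 0, 0, 255]])

```text
time: 13.72
tcp_pos: [0.5703, 0.0406, 0.0851]
tcp_rot: [0.077, 0.997, -0.001, 0.021]
wrist_force: [-5.2, -0.2, 8.3]
width: 0.0112
```

```bash
python3 - <<'E'
from h import *
s=env.read_state(); print(s['tcp_pos'],s['ft_torque'],s['wrist_force'])
E
```

```text
[0.57026888 0.04057721 0.08508968] [ 0.09516183  1.74939736 -0.18093414] [-5.20987306 -0.19364989  8.29553747]
```

Request:
arm_command(moves=[[0, 0, 0.001, 0, 0, 0, 255], [0, 0, 0.001, 0, 0, 0, 90], [0, 0, 0.001, 0, 0, 0, 90], [0, 0, 0.001, 0, 0, 0, 90]])

```text
time: 14.22
tcp_pos: [0.5709, 0.0408, 0.0851]
tcp_rot: [0.077, 0.997, -0.001, 0.021]
wrist_force: [-0.4, 0.5, -0.1]
width: 0.0554
```

Request:
arm_command(moves=[[0, 0, 0.01, 0, 0.0, 0, 90], [0, 0, 0.03, 0, 0, 0, 90], [0, 0, 0.06, 0.003, 0.02, 0, 90], [-0.04, 0.006, 0.06, 0.006, 0.04, 0, 150], [-0.047, 0.0075, 0.06, 0.006, 0.04, 0, 255]])

```text
time: 14.85
tcp_pos: [0.5217, 0.0487, 0.1457]
tcp_rot: [0.077, 0.997, 0.001, 0.0]
wrist_force: [0.8, -0.5, -0.4]
width: 0.0194
```

```bash
python3 - <<'E'
from h import *
t=snap('top','top5.png')['image'];s=snap('side','side5.png')['image']
f=lambda im,x,y,w,h:cv2.convertScaleAbs(cv2.resize(im[y:y+h,x:x+w],(400,300),interpolation=cv2.INTER_CUBIC),alpha=1.3)
cv2.imwrite('pics/crop5.png',np.hstack([f(t,190,150,147,110),f(s,190,175,133,100)]))
s=env.read_state(); print(s['tcp_pos'],s['wrist_force'],s['width'])
E
```

```text
[0.52269089 0.04858994 0.14526082] [ 0.69200072 -0.34306222 -0.34375645] 0.004191074892529218
```

View pics/crop5.png

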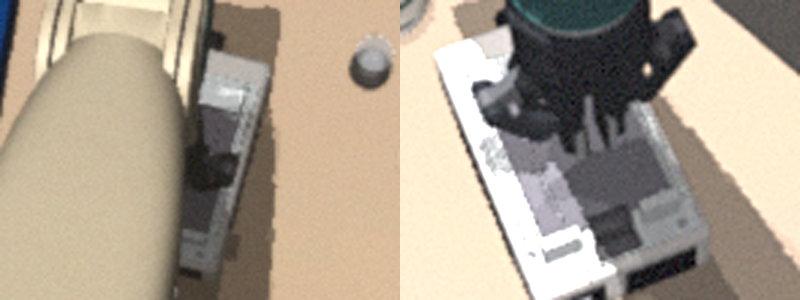

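The lid sits between the cheeks with its front right behind the catch at (612,232). The shut fingers are over the bare plate, so I'll press down there by feel.

Request:
arm_command(moves=[[0.002, 0, -0.03, 0, 0, 0, 255], [0.002, 0, -0.05, 0, 0, 0, 255], [0.002, 0, -0.06, 0, 0, 0, 255], [0.002, 0, -0.062, 0, 0, 0, 255]])

```text
time: 15.45
tcp_pos: [0.5252, 0.0483, 0.0824]
tcp_rot: [0.077, 0.997, 0.0, 0.0]
wrist_force: [0.0, 0.2, 0.8]
width: 0.0001
```

Request:
arm_command(moves=[[0, 0, -0.001, 0, 0, 0, 255], [0, 0, -0.002, 0, 0, 0, 255], [0, 0, -0.003, 0, 0, 0, 255]])

```text
time: 15.82
tcp_pos: [0.5256, 0.0484, 0.0805]
tcp_rot: [0.077, 0.997, 0.001, 0.001]
wrist_force: [0.4, 0.0, 0.2]
width: 0.0002
```

Request:
arm_command(moves=[[0, 0, -0.001, 0, 0, 0, 255], [0, 0, -0.002, 0, 0, 0, 255], [0, 0, -0.002, 0, 0, 0, 255]])

```text
time: 16.2
tcp_pos: [0.5249, 0.0484, 0.0778]
tcp_rot: [0.077, 0.997, 0.001, 0.0]
wrist_force: [-0.0, 0.0, -0.5]
width: 0.0002
```

Request:
arm_command(moves=[[0, 0, -0.001, 0, 0, 0, 255], [0, 0, -0.002, 0, 0, 0, 255], [0, 0, -0.002, 0, 0, 0, 255]])

```text
time: 16.58
tcp_pos: [0.5251, 0.0484, 0.0761]
tcp_rot: [0.077, 0.997, 0.001, 0.001]
wrist_force: [0.2, -0.9, 1.1]
width: 0.0001
```

Request:
arm_command(moves=[[0, 0, -0.001, 0, 0, 0, 255], [0, 0, -0.001, 0, 0, 0, 255]])

```text
time: 16.82
tcp_pos: [0.5252, 0.0484, 0.076]
tcp_rot: [0.077, 0.997, 0.001, 0.001]
wrist_force: [-3.8, -0.7, 8.7]
width: -0.0
```

Contact came at z = 0.076, which is the plate top of a seated lid. One slightly firmer press, then I'll retreat and look.

Request:
arm_command(moves=[[0, 0, -0.001, 0, 0, 0, 255], [0, 0, -0.001, 0, 0, 0, 255]])

```text
time: 17.08
tcp_pos: [0.5252, 0.0484, 0.076]
tcp_rot: [0.077, 0.997, 0.0, 0.001]
wrist_force: [-5.2, -0.8, 14.5]
width: -0.0001
```

Request:
arm_command(moves=[[0, 0, 0.01, 0, 0, 0, 255], [0, 0, 0.05, 0, 0, 0, 255], [0, 0, 0.1, 0, 0, 0, 255], [-0.03, -0.04, 0.13, 0, 0, 0, 255], [-0.06, -0.08, 0.14, 0, 0, 0, 255]])

```text
time: 17.7
tcp_pos: [0.4664, -0.0325, 0.2167]
tcp_rot: [0.076, 0.997, 0.0, 0.003]
wrist_force: [0.2, -0.4, -0.6]
width: 0.0002
```

Request:
arm_command(moves=[[0, -0.05, 0, 0, 0, 0, 255], [0, -0.1, 0, 0, 0, 0, 255], [0, -0.15, 0, 0, 0, 0, 255], [0, -0.2, 0, 0, 0, 0, 255], [0, -0.2, 0, 0, 0, 0, 255]])

```text
time: 18.32
tcp_pos: [0.4653, -0.2348, 0.214]
tcp_rot: [0.08, 0.997, -0.0, 0.001]
wrist_force: [0.6, 1.3, -0.1]
width: -0.0002
```

```bash
python3 - <<'E'
from h import *
t=snap('top','top6.png')['image'];s=snap('side','side6.png')['image']
f=lambda im,x,y,w,h:cv2.convertScaleAbs(cv2.resize(im[y:y+h,x:x+w],(400,300),interpolation=cv2.INTER_CUBIC),alpha=1.3)
cv2.imwrite('pics/crop6.png',np.vstack([np.hstack([f(t,205,160,107,80),f(s,200,175,107,80)]),np.hstack([f(t,0,0,560,420),f(s,0,0,560,420)])]))
print(env.read_state()['tcp_pos'])
E
```

```text
[ 0.46475948 -0.2316922   0.21363553]
```

View pics/crop6.png

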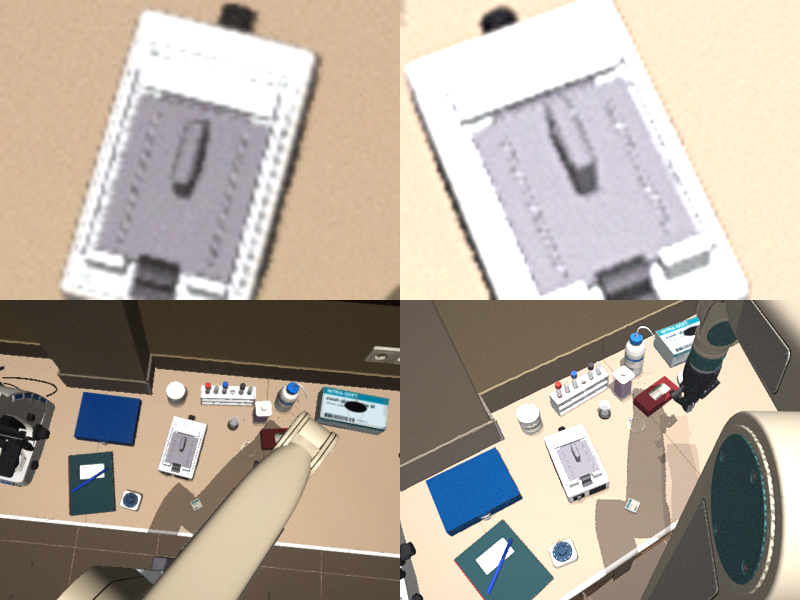

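The lid lies flat between the rims with its rear edge at the ledge, and the catch overlaps its front edge. The bystanders look unmoved. As a numeric check, I'll compare the catch and bystander pixels before and after.

```bash
python3 - <<'E'
import cv2,numpy as np
for v,roi in(('top',(232,225,30,22)),('side',(245,240,35,28))):
    a,b=[cv2.imread(f'pics/{v}{i}.png') for i in(0,6)]
    x,y,w,h=roi
    for i in(a,b):
        g=cv2.cvtColor(i[y:y+h,x:x+w],cv2.COLOR_BGR2GRAY); n,l,s,c=cv2.connectedComponentsWithStats((g<75).astype(np.uint8)); k=np.argsort(-s[1:,4])[:2]+1; print(v,s[k].tolist(),(c[k]+[x,y]).round(1).tolist())
    for n,(x,y) in (dict(clock=(183,280),slips=(275,286),case=(327,173)) if v=='top' else dict(clock=(228,353),slips=(325,288),case=(287,153))).items():
        p=cv2.cvtColor(a[y-14:y+14,x-14:x+14],6); q=cv2.cvtColor(b[y-22:y+22,x-22:x+22],6); m=cv2.minMaxLoc(cv2.matchTemplate(q,p,5)); print(n,m[1],np.array(m[3])-8)
E
```

```text
top [[9, 4, 12, 10, 60], [0, 17, 8, 4, 23]] [[246.8, 233.0], [235.2, 243.7]]
top [[9, 3, 12, 11, 69], [0, 17, 7, 4, 22]] [[246.6, 232.7], [235.0, 243.6]]
clock 0.893121063709259 [0 0]
slips 0.8675463795661926 [0 0]
case 0.9964959621429443 [0 0]
side [[8, 4, 15, 14, 88], [20, 21, 15, 7, 69]] [[260.0, 251.0], [273.6, 264.9]]
side [[20, 21, 15, 7, 63], [10, 10, 12, 7, 40]] [[273.8, 265.0], [260.8, 252.9]]
clock 0.9076013565063477 [0 0]
slips 0.8521677255630493 [0 0]
case 0.9972965121269226 [0 0]
```

```bash
python3 -c "
from rig import env
print(env.job_done())"
```

```text
the job is handed in; nothing more can be done
None
```

I put the lid back on the filter bay and handed the job in at about 18.5 s of the 51 s allowed. The hand-in gives no verdict, so success rests on my own checks below.

**What I did:** I gripped the lid by its fin, tilted it about 13°, and felt for the rear strip. I then slid it under the ledge until it met the stop, about 7 mm forward of the middle setting. A small lift confirmed the lip was hooked. I swung the front down about the lip, let go, and pressed with shut fingers at 14.5 N.

**Last checks:**
- **Seating:** the finger press met the plate at z = 76 mm, which is the height of a seated lid. The lid looks flat and centred in both views.
- **Catch:** in the top view it is back within 0.3 px of where it started. The side view is less clear: its upper part dropped out of the colour mask beside the lid, but its lower edge had not moved out.
- **Bystanders:** the clock, slips box and case showed no pixel shift in either view.

**Less good:** the lift check reached 19.5 N at the wrist, about 17 N of it on the ledge, close to the 20 N limit. It also shifted the lid a couple of mm in the grip, which I allowed for in the swing down.

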